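Refit the keyed drive spindle of a hand coffee grinder

ROBOT

A 6-joint arm with a two-finger parallel gripper is mounted at the origin on a cart in front of the work surface, level with it; the furniture and walls round the work are solid. World frame = base frame: x ahead of the robot, y to its left, z up, the work surface at z = 0. Lengths are in m, angles in degrees, forces in N, time in s.
With the tool pointing down it reaches from about 0.4 to 0.825 m from the base axis. Payload 7 kg.
Tool frame: the origin (TCP) lies midway between the tips of the shut fingers; the grasp point (between the pads) lies 19 mm behind it; z points along the fingers, y is the line along which they close (so a half turn about z gives the same grasp; the last joint's range is limited). The gripper opens to 88 mm and grips with 3 to 60 N. Pads are 19 mm wide; open, the fingers measure 130 mm over their backs; the gripper's body (78 mm by 193 mm) begins 47 mm behind the grasp point.
Start: joints at [83.428, 20.546, 0.682, 0, -70.136, -16.507], TCP at [0.265, 0.621, 0.227] pointing down, gripper open.
Joint ranges: [-176.03, 176.03], [-82.01, 121.73], [-58.28, 71.71], [-173.87, 95.51], [-174.79, -0.11], [-173.66, 173.66]. Speed limits (degrees/s): [136.94, 136.94, 172.46, 180, 180, 180].

INTERFACE

Orientations are given as [roll, pitch, yaw] about the fixed x, y, z axes, in that order (R = Rz(yaw) Ry(pitch) Rx(roll)).
In Python, from plant import ctrl gives the robot as it stands. The module is installed in compiled form; this text tells all that it offers.
- The arm moves only by the tool send_rows, never from a script. Its argument "plan" is a list that holds one entry, the list of rows, each a list of 6 numbers: the shift along the tool's x, y, z in parts of the range, where 1.0 means 30 cm, then the turn, a rotation vector about the tool's x, y, z in parts of the range, where 1.0 means 180 degrees. A call has 1 to 8 rows; each row is the pose to reach, as a shift and turn from the pose commanded when the call began, along the tool's axes at that moment; what a row does not reach only later rows make up. A row lasts 1/12 s, in which the tool goes at most 41.7 mm and 7.16 degrees, less where a joint would pass 70% of its speed; a pose out of reach is approached as far as the arm can. A call with a gripper value outside its range is refused whole. "fingers" is the opening, from 0 (shut) to 1 (fully open), set as the call begins (left out, the last holds). The fingers move at their own pace and stop on an object; the grip force is fixed at half the most. Time passes only in rows, so rows that repeat a pose let the fingers close. It gives the time, the measured TCP pose, the force, the opening and the grip force at its end, in the units of the state.
- ctrl.get_obs(): the state, without advancing time (a new reading comes with each control period).
- ctrl.snapshot(name): name is "scene" or "side" or "wrist"; returns a dict with "img" (480x640x3 uint8, red, green, blue), "K" (3x3 intrinsics, pixels), "pose" (4x4, takes a point from camera to world coordinates). Camera axes: x right, y down, z forward; pixel columns grow to the right and rows downward; lengths in m; the calibration is good to about 2 mm. A picture is of the moment at which its call begins. There is no depth.
- ctrl.close_job(): hands the job in; it is judged then, once.
The state is a dict: "clock": time; "joint_pos": joint angles; "qvel": joint speeds; "tau": joint torques, N m; "tool_pos": TCP position; "orientation": TCP orientation; "force": force on the tool from outside, world axes, zero at the start; "moment": the same for the moment, N m; "opening": finger opening in m; "gripper_force": force on a finger pad.
Only numpy, scipy, OpenCV 4.12 (cv2) and the standard library are available. Lean on these libraries where they do the work, as an engineer would, in place of code of your own. Each camera call takes 0.05 s, during which the arm holds its last target. There are 200 camera calls.

TASK

Put the grinder's drive spindle back: lift it out of its wooden rest, lower its round end into the mouth of the grinder body and, pressing only lightly, turn it until its key finds the hidden keyway of the burr carrier and it slides fully home. Then turn it clockwise, seen from above, until it comes up against the stop at the round stud, and let go. Be gentle throughout, never pressing or forcing it hard, and do not disturb the cup and the glasses.

Things in the scene. Friction and masses are not known exactly. Their poses are not given: they have to be found in the camera images.
- spindle: Loose drive spindle, steel with black square head, 100 mm tall, 0.11 to 0.21 kg, upright in the rest. Origin: centre of its lower tip, z up its axis. From the tip: cone widening to 16 mm diameter at 5 mm, round 16 mm pilot to 22 mm, key from 22 to 38 mm, collar 48 mm wide from 38 to 44 mm, 16 mm neck to 62 mm, head 62 to 100 mm. Key on its own +x side.
- spindle_key (a point): Outer end of the spindle's single key, at the middle of its height: 20 mm from the axis along the spindle's +x, 30 mm above the tip. The key is 8 mm wide, on the 16 mm shaft, 16 mm tall.
- spindle_head (a point): Middle of the head, 81 mm above the tip, on the axis. The head is 26 x 26 mm, 38 mm high, flats square to the spindle's x and y: grip it here. A small bar mark on its top lies over the key.
- mill: Grinder body, fixed: aluminium drum 88 mm wide, 60 mm high, foot 106 mm wide. Origin: centre of its underside, z up; +x points to the stud. The mouth in its top is 54 mm wide. With the pilot in the carrier's bore and the key resting on the carrier, the spindle's tip is 24 mm above this origin; fully home (collar on the carrier) it is 8 mm above it.
- carrier_top (a point): Middle of the steel burr carrier's top face inside the drum, on the drum's axis, 46 mm up. Through bore 18 mm, one keyway 10 mm wide reaching 21.5 mm from the axis. The carrier turns stiffly (about 0.1 N m) and stays put; a key pressed on it with over some 8 N may drag it along. Its keyway starts at an unknown angle, 0.4 to 1.9 rad counter-clockwise (from above) from the mill's +x.
- stop_stud (a point): Round stud, 7 mm wide, on the drum's top, 35 mm from the axis on the mill's +x. Turned clockwise by the key, the carrier meets a firm stop when the key points at this stud or up to 0.1 rad past it. At the stop the moment rises steeply: over 0.3 N m, or pressing down with over 25 N, is forcing it.
- start_bar (a point): Bar mark, 14 x 4 mm, radial, on the drum's top, 35 mm from the axis, 2.0 rad counter-clockwise from the stud. The keyway starts somewhere between this bar and the stud.
- rest: Fixed wooden rest, a block 84 x 84 x 44 mm with a 42 mm wide blind hole in its middle; origin: centre of its underside, z up. The spindle's collar sits on its top, so that the tip stands 6 mm above the worktop.
- espresso_cup_a: White espresso cup with a handle, 63 x 82 x 56 mm, loose bystander; origin: centre of its underside.
- tumbler_b: Empty glass tumbler, 56 mm wide, 62 mm high, loose bystander; origin: centre of its underside.
- shot_glass_b: Empty shot glass, 49 mm wide, 58 mm high, loose bystander right of the work; origin: centre of its underside.

How it is judged (in metres and radians):
On the way, in this order (a step that is already met when the one before it is completed fails the run):
1. the spindle is lifted clear of its rest (height (world z) of spindle above 0.055 m), for 0.1 s.
2. the key has found the keyway and the spindle is fully home in the grinder (z of spindle in the frame of mill below 0.0105 m and horizontal distance between spindle and mill below 0.004 m and angle between spindle's own z axis and vertical below 0.08 rad), for 0.1 s.
At the end, for the whole second after the job is handed in: The spindle stands fully home in the grinder (tip within 10.5 mm of the body's underside, axis within 4 mm and 0.08 rad of upright) with its key within 0.16 rad of the round stud, at rest (all of step 2 and angle between the x axis of spindle and the x axis of mill, either way round below 0.16 rad and linear speed of spindle below 0.02 m/s); the robot touches nothing.
It fails at once if the spindle is pressed or forced hard against the grinder (over 60 N) (contact force between spindle and mill above 60 N).
It fails at once if the cup is disturbed (moved over 20 mm) (distance of espresso_cup_a from where it was at the start of the episode above 0.02 m).
It fails at once if the tumbler is disturbed (moved over 20 mm) (distance of tumbler_b from where it was at the start of the episode above 0.02 m).
It fails at once if the shot glass is disturbed (moved over 20 mm) (distance of shot_glass_b from where it was at the start of the episode above 0.02 m).
It also fails if it takes over 72 s, if anything falls off the work surface, if the arm or the gripper's body presses on something with over 40 N, if the wrist force passes 120 N, or if a joint passes its speed limit or range.

## Working session

There is one attempt and no reset: what is moved stays moved. The work goes in short steps, Python scripts to look and compute and a tool call to move; the robot and the scene stay as the last step left them, time stands still between calls to the robot, and variables do not carry over. Pictures are saved under pics/ and viewed, at most 13 in all, crops included, and the job is handed in when it is done.

Besides the shell and the picture viewer there is one more tool, called after ">>>" as a command line: name --argument value ..., lists and objects as JSON in quotes. send_rows: Moves the arm, as the interface text tells. Its arguments: {"type":"object","properties":{"plan":{"type":"array","items":{"type":"array","items":{"type":"array","items":{"type":"number"}}}},"fingers":{"type":"number"}},"required":["plan"]}

```bash
mkdir -p pics
cat > h.py <<'E'
import numpy as np, cv2
from plant import ctrl
def snap(n,f):
    s=ctrl.snapshot(n); cv2.imwrite('pics/'+f+'.png',s['img'][:,:,::-1]); np.savez('pics/'+f+'.npz',K=s['K'],pose=s['pose']); return s
def ray(f,u,v):
    d=np.load('pics/'+f+'.npz'); r=d['pose'][:3,:3]@np.linalg.inv(d['K'])@[u,v,1]; return d['pose'][:3,3],r
def onz(f,u,v,z):
    o,r=ray(f,u,v); return o+r*(z-o[2])/r[2]
def proj(f,P):
    d=np.load('pics/'+f+'.npz'); T=np.linalg.inv(d['pose']); p=d['K']@(T[:3,:3]@np.array(P,float)+T[:3,3]); return p[:2]/p[2]
E
python3 - <<'E'
from h import *
for n in ['scene','side','wrist']:
    s=snap(n,n+'0'); print(n,s['pose'].round(3).tolist(),s['K'].round(0).tolist())
print(ctrl.get_obs())
E
```

```text
scene [[0.872, -0.316, 0.373, 0.241], [-0.489, -0.549, 0.678, -0.655], [-0.01, -0.774, -0.633, 0.63], [0.0, 0.0, 0.0, 1.0]] [[458.0, 0.0, 325.0], [0.0, 458.0, 237.0], [0.0, 0.0, 1.0]]
side [[0.85, -0.284, 0.444, 0.139], [-0.527, -0.437, 0.729, -0.735], [-0.013, -0.854, -0.521, 0.572], [0.0, 0.0, 0.0, 1.0]] [[448.0, 0.0, 318.0], [0.0, 448.0, 246.0], [0.0, 0.0, 1.0]]
wrist [[-0.393, -0.878, -0.275, 0.339], [-0.92, 0.375, 0.116, 0.59], [0.001, 0.298, -0.954, 0.384], [0.0, 0.0, 0.0, 1.0]] [[432.0, 0.0, 328.0], [0.0, 432.0, 239.0], [0.0, 0.0, 1.0]]
{'clock': 0.15, 'joint_pos': array([ 8.34269959e+01,  2.05819208e+01,  6.45855982e-01, -1.49680077e-02,
       -7.01357180e+01, -1.65058498e+01]), 'qvel': array([-0.00265384, -0.21630955,  0.10019119,  0.05305332, -0.02128304,
       -0.05809311]), 'tau': array([-1.77641636e-03, -5.83275640e+01,  2.93294030e+01,  7.00120702e+00,
        8.86069844e-03, -1.07066978e-04]), 'tool_pos': array([0.26448762, 0.62062149, 0.22583807]), 'orientation': array([ 1.79927177e+02, -6.90344314e-03, -2.30839443e+01]), 'force': array([ 0.03255121, -0.35339782, -0.0958314 ]), 'moment': array([-0.05042176,  0.01035119, -0.01836421]), 'gripper_force': 0.0, 'opening': 0.08783379216777029}
```

View pics/scene0.png

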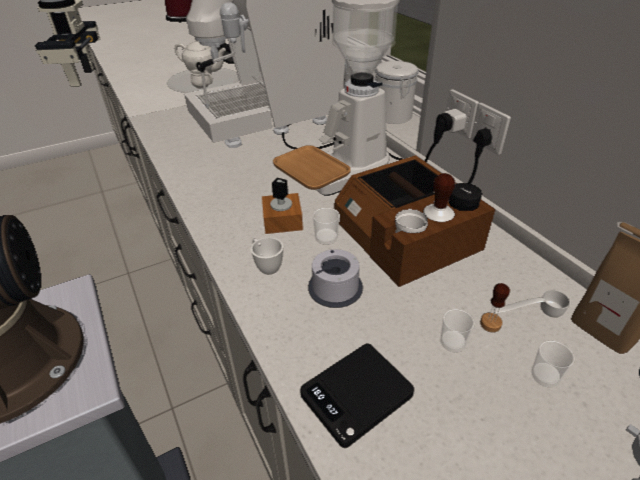

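View pics/side0.png

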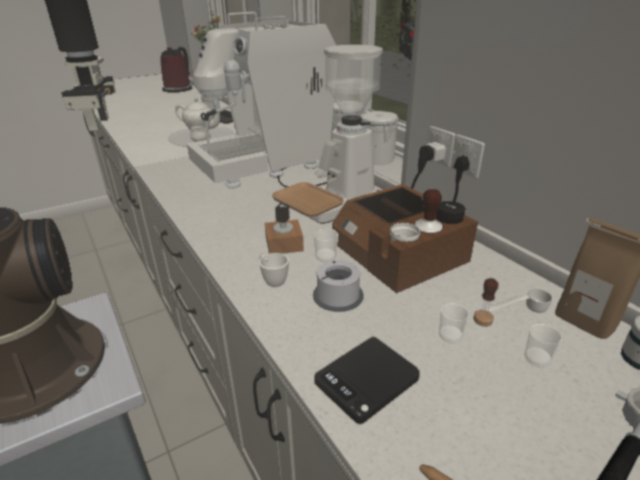

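The scene picture shows the rest and spindle at (281,205), the mill at (335,277), the cup at (267,255) and the tumbler at (326,225). I'll enlarge it.

Run:
```python
from h import *
a=cv2.imread('pics/scene0.png')[172:312,240:370]
cv2.imwrite('pics/c0.png',cv2.resize(a,None,fx=4.25,fy=4.25,interpolation=cv2.INTER_CUBIC))
```

```text
(no output)
```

View pics/c0.png

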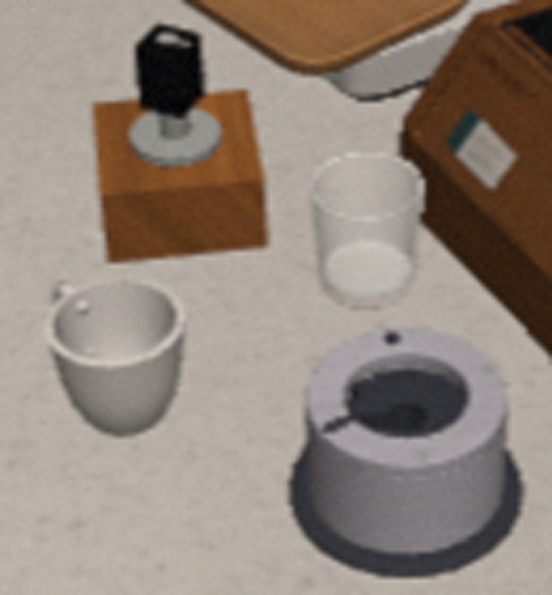

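The crop shows the collar centred at crop (175,135), the head top at (170,40), the drum top at (406,397), the stud at (392,338) and the bar at (340,423). The tumbler rim is at (368,185) and the cup rim at (117,322).

Run:
```python
from h import *
f='scene0'
def q(n,x,y,z):
    p=onz(f,240+(x+.5)/4.25-.5,172+(y+.5)/4.25-.5,z); print(n,p.round(4)); return p
q('collar',175,135,.05);q('head',170,38,.106)
q('mark',172,36,.106)
m=q('mill',406,397,.06);q('foot',406,492,.006);s=q('stud',392,338,.062);b=q('bar',340,423,.06)
q('tum',368,185,.062);q('tumbot',368,270,.002);q('cup',117,322,.056);q('cuphandle',60,295,.05)
for n,(x,y) in dict(l=(95,103),r=(248,92),br=(265,182),bl=(104,197)).items(): q('rest'+n,x,y,.044)
for n,(x,y) in dict(a=(138,45),b=(155,27),c=(201,37),d=(184,53)).items(): q('head'+n,x,y,.106)
for p in (s,b): print(np.degrees(np.arctan2(*(p-m)[1::-1])),np.linalg.norm((p-m)[:2]))
```

```text
collar [0.5555 0.1193 0.05  ]
head [0.5588 0.123  0.106 ]
mark [0.5605 0.1242 0.106 ]
mill [ 0.5532 -0.1226  0.06  ]
foot [ 0.5513 -0.1262  0.006 ]
stud [ 0.5661 -0.088   0.062 ]
bar [ 0.5207 -0.1227  0.06  ]
tum [0.613 0.017 0.062]
tumbot [0.6164 0.024  0.002 ]
cup [ 0.4667 -0.01    0.056 ]
cuphandle [0.4537 0.028  0.05  ]
restl [0.5341 0.176  0.044 ]
restr [0.61   0.1442 0.044 ]
restbr [0.5808 0.0666 0.044 ]
restbl [0.5048 0.0959 0.044 ]
heada [0.5422 0.1251 0.106 ]
headb [0.5566 0.1363 0.106 ]
headc [0.5727 0.116  0.106 ]
headd [0.559  0.1068 0.106 ]
69.4771179152488 0.03694313927051587
-179.8940566240462 0.032489880985114114
```

View pics/wrist0.png

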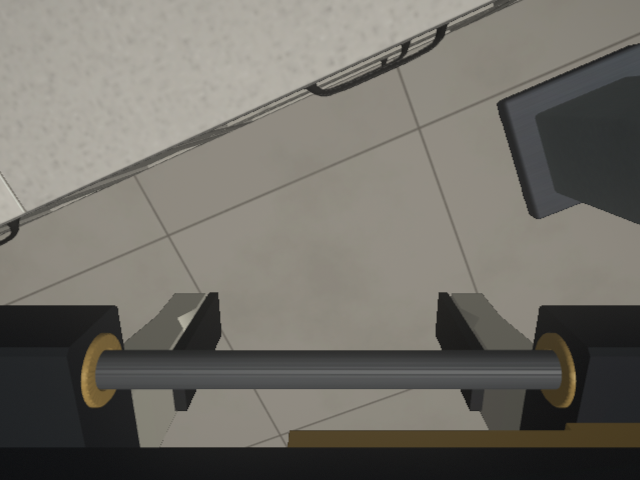

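The wrist view shows only the floor so far. I'll work out the shifts to hover over the spindle.

```bash
cat >> h.py <<'E'
from scipy.spatial.transform import Rotation as Ro
def Rc(o): return Ro.from_euler('xyz',o,degrees=True)
def shift(p0,o0,p1,o1):
    R=Rc(o0); d=R.inv().apply(np.array(p1)-p0)*100; t=(R.inv()*Rc(o1)).as_rotvec(degrees=True); print('row',np.round(np.r_[d,t],3).tolist())
E
python3 - <<'E'
from h import *
shift(np.array([.265,.621,.227]),[180,0,-23.08],[.557,.12,.26],[180,0,-52])
for n,u,v,z in [('tray corner',210,137,0),('box bot',400,283,0),('box topcorner',393,250,.08),('boxleft',336,207,.03)]: print(n,onz('scene0',u,v,z).round(3))
E
```

```text
row [46.503, 34.643, -3.3, -0.0, -0.0, 28.92]
tray corner [ 0.545  0.606 -0.   ]
box bot [ 0.669 -0.173  0.   ]
box topcorner [ 0.655 -0.159  0.08 ]
boxleft [0.668 0.071 0.03 ]
```

Careful with the scale: shifts go in shares of 30 cm and turns go in shares of 180 degrees. That gives: 25 cm / 30 = 0.8333, -3.3 cm / 30 = -0.11, 16 degrees / 180 = 0.0889.

>>> send_rows --plan '[[[0.1,0.0733,-0.0167,0,0,0.0111],[0.2333,0.1733,-0.0333,0,0,0.0222],[0.3333,0.2467,-0.05,0,0,0.0333],[0.4333,0.3233,-0.0667,0,0,0.0444],[0.5333,0.4,-0.0833,0,0,0.0556],[0.6333,0.4733,-0.1,0,0,0.0667],[0.7333,0.5467,-0.11,0,0,0.0778],[0.8333,0.62,-0.11,0,0,0.0889]]]'

```text
clock: 0.82
tool_pos: [0.4224, 0.3503, 0.2604]
orientation: [-179.9, 0.0, -39.2]
force: [0.5, 0.6, 0.3]
opening: 0.0874
gripper_force: 0.0
```

Run:
```python
from h import *
p0=np.array([.265,.621,.227]);R=Rc([180,0,-23.08]);p=p0+R.apply([.25,.186,-.033]);o=[180,0,-39.08]
print(p); shift(p,o,[.557,.12,.26],[180,0,-52]); s=ctrl.get_obs(); print(s['tool_pos'],s['orientation'],s['joint_pos'])
```

```text
[0.42207462 0.35188374 0.26      ]
row [25.092, 9.495, 0.0, -0.0, -0.0, 12.92]
[0.42239929 0.35026495 0.26042811] [-1.79923453e+02  1.77993899e-03 -3.91603988e+01] [ 6.01330060e+01  7.38855909e+00 -1.24025985e+01  1.12762074e-02
 -7.01330126e+01 -9.29723109e+00]
```

In the tool's units: 25.1 cm / 30 = 0.8367, 21 cm / 30 = 0.7, 12.92 degrees / 180 = 0.0718.

>>> send_rows --plan '[[[0.1167,0.0433,0,0,0,0.0111],[0.2333,0.0867,0,0,0,0.0222],[0.35,0.1333,0,0,0,0.0333],[0.4667,0.1767,0,0,0,0.0444],[0.5833,0.22,0,0,0,0.0556],[0.7,0.2667,0,0,0,0.0667],[0.8367,0.3167,0,0,0,0.0718],[0.8367,0.3167,0,0,0,0.0718]]]'

```text
clock: 1.48
tool_pos: [0.5586, 0.1149, 0.2591]
orientation: [179.9, -0.0, -52.3]
force: [-0.3, 1.5, 0.2]
opening: 0.0878
gripper_force: 0.0
```

Run:
```python
from h import *
ctrl.snapshot('side'); ctrl.snapshot('side')
s=snap('wrist','w1'); print(s['pose'].round(4).tolist()); s=ctrl.get_obs(); print(s['tool_pos'],s['orientation'],s['joint_pos'])
```

```text
[[-0.7907, -0.5841, -0.1833, 0.6065], [-0.6122, 0.7547, 0.2359, 0.0545], [0.0006, 0.2987, -0.9543, 0.4168], [0.0, 0.0, 0.0, 1.0]]
[0.55658709 0.11918626 0.2591134 ] [ 1.79956883e+02  2.00341664e-02 -5.21010531e+01] [ 3.17676779e+01  9.50319369e+00 -1.00211296e+01 -1.62441810e-02
 -7.05206874e+01  6.13669943e+00]
```

View pics/w1.png

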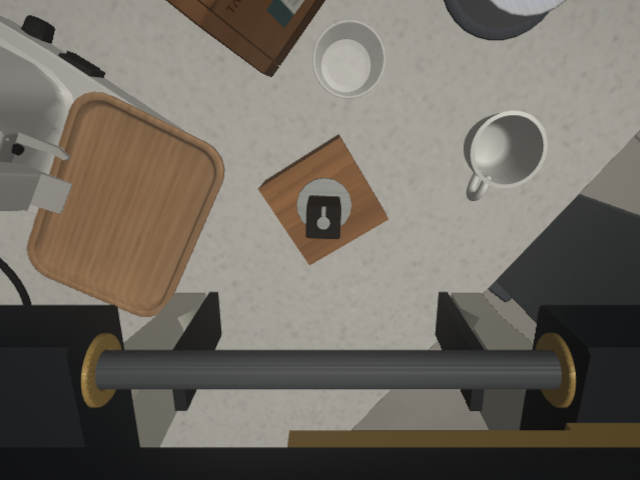

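The wrist view shows the head centred at (323,218), square to the image. The mark runs from the round dot at (323,223) up to (323,207), so the key points image-up, along tool +x (about −52° world). I'll zoom in.

Run:
```python
from h import *
a=cv2.imread('pics/w1.png')[165:255,270:375]
cv2.imwrite('pics/c1.png',cv2.resize(a,None,fx=6,fy=6,interpolation=cv2.INTER_CUBIC))
```

```text
(no output)
```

View pics/c1.png

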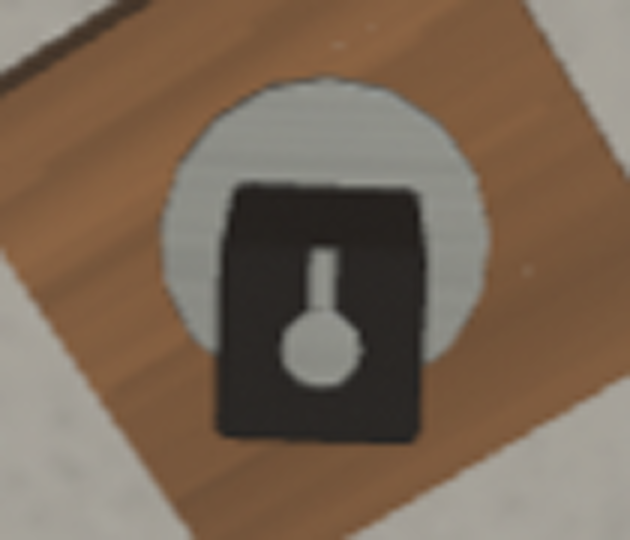

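Run:
```python
from h import *
f=lambda x,y,z: onz('w1',270+(x+.5)/6-.5,165+(y+.5)/6-.5,z)
print(f(320.5,347,.106),f(325,237,.05))
c=[f(x,y,.106) for x,y in [(222,247),(427,250),(418,442),(217,435)]]
print(np.mean(c,0))
for i in range(4):
    d=c[(i+1)%4]-c[i]; print(np.linalg.norm(d),np.degrees(np.arctan2(d[1],d[0])))
d=f(322,255,.106)-f(320.5,347,.106);print(np.degrees(np.arctan2(d[1],d[0])))
```

```text
[0.55753564 0.12355927 0.106     ] [0.55823651 0.12253427 0.05      ]
[0.55767704 0.12327489 0.106     ]
0.025163951846396252 -143.11825193784506
0.024708104246366713 125.63189532630619
0.025250357663401342 35.648775395259435
0.024166835880719086 -54.58715132491006
-53.350911368225944
```

Run:
```python
from h import *
P=np.array([.5582,.1238,.26])
shift([.557,.12,.26],[180,0,-52],P,[180,0,5])
shift(P,[180,0,5],[.5582,.1238,.16],[180,0,36.1])
```

```text
row [-0.226, -0.329, -0.0, -0.0, 0.0, -57.0]
row [0.0, -0.0, 10.0, 0.0, 0.0, -31.1]
```

In the tool's units: -0.33 cm / 30 = -0.011, -0.225 cm / 30 = -0.0075, -57 degrees / 180 = -0.3167.

>>> send_rows --plan '[[[-0.0075,-0.011,0,0,0,-0.3167],[-0.0075,-0.011,0,0,0,-0.3167],[-0.0075,-0.011,0,0,0,-0.3167],[-0.0075,-0.011,0,0,0,-0.3167],[-0.0075,-0.011,0,0,0,-0.3167],[-0.0075,-0.011,0,0,0,-0.3167],[-0.0075,-0.011,0,0,0,-0.3167],[-0.0075,-0.011,0,0,0,-0.3167]]]'

```text
clock: 2.3
tool_pos: [0.5571, 0.1253, 0.2596]
orientation: [-180.0, -0.0, 5.5]
force: [0.3, 0.6, -0.3]
opening: 0.0877
gripper_force: 0.0
```

In the tool's units: 10 cm / 30 = 0.3333, 8 cm / 30 = 0.2667, -31.1 degrees / 180 = -0.1728.

>>> send_rows --plan '[[[0,0,0.0667,0,0,-0.0389],[0,0,0.1333,0,0,-0.0778],[0,0,0.2,0,0,-0.1167],[0,0,0.2667,0,0,-0.1556],[0,0,0.3333,0,0,-0.1728],[0,0,0.3333,0,0,-0.1728],[0,0,0.3333,0,0,-0.1728],[0,0,0.3333,0,0,-0.1728]]]'

```text
clock: 2.97
tool_pos: [0.5583, 0.1247, 0.1608]
orientation: [180.0, -0.1, 36.1]
force: [-0.2, -0.6, -0.1]
opening: 0.0877
gripper_force: 0.0
```

In the tool's units: 9 cm / 30 = 0.3, 8 cm / 30 = 0.2667.

>>> send_rows --plan '[[[0,0,0.0667,0,0,0],[0,0,0.1333,0,0,0],[0,0,0.2,0,0,0],[0,0,0.2333,0,0,0],[0,0,0.2667,0,0,0],[0,0,0.3,0,0,0],[0,0,0.3,0,0,0],[0,0,0.3,0,0,0]]]'

```text
clock: 3.63
tool_pos: [0.5581, 0.1237, 0.0698]
orientation: [180.0, 0.0, 36.1]
force: [-1.4, 0.9, 0.2]
opening: 0.0877
gripper_force: 0.0
```

Run:
```python
from h import *
s=ctrl.get_obs(); print(s['tool_pos'],s['orientation'],s['joint_pos'],s['force'])
snap('wrist','w2')
a=cv2.imread('pics/w2.png')[150:480,120:540]
cv2.imwrite('pics/c2.png',a)
```

```text
[0.55805658 0.12374965 0.06977397] [1.79990282e+02 5.55146218e-03 3.60981350e+01] [ 3.21156489e+01  1.95298067e+01 -2.37807168e+01  1.38519051e-02
 -4.66943405e+01  9.39729852e+01] [-1.36818707  0.85629909  0.23845958]
```

View pics/c2.png

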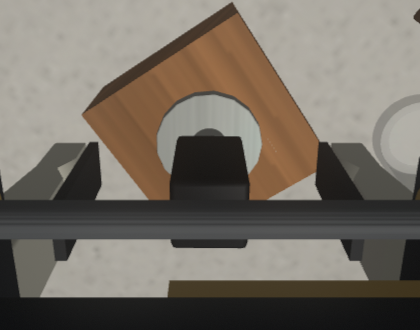

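The head sits centred between the fingers: 209 against a finger midpoint of 208 in the crop. I'm closing on it.

>>> send_rows --plan '[[[0,0,0,0,0,0],[0,0,0,0,0,0],[0,0,0,0,0,0],[0,0,0,0,0,0],[0,0,0,0,0,0],[0,0,0,0,0,0],[0,0,0,0,0,0],[0,0,0,0,0,0]]]' --fingers 0

```text
clock: 4.35
tool_pos: [0.5579, 0.1237, 0.0696]
orientation: [180.0, 0.0, 36.1]
force: [-0.4, 0.6, 0.2]
opening: 0.0395
gripper_force: 0.0
```

>>> send_rows --plan '[[[0,0,0,0,0,0],[0,0,0,0,0,0],[0,0,0,0,0,0],[0,0,0,0,0,0],[0,0,0,0,0,0],[0,0,0,0,0,0]]]'

```text
clock: 4.85
tool_pos: [0.5579, 0.1237, 0.0695]
orientation: [-180.0, -0.0, 36.1]
force: [0.0, 0.2, -0.8]
opening: 0.0258
gripper_force: 30.0
```

In the tool's units: -12 cm / 30 = -0.4, -11 cm / 30 = -0.3667.

>>> send_rows --plan '[[[0,0,-0.0333,0,0,0],[0,0,-0.1,0,0,0],[0,0,-0.1667,0,0,0],[0,0,-0.2333,0,0,0],[0,0,-0.3,0,0,0],[0,0,-0.3667,0,0,0],[0,0,-0.4,0,0,0],[0,0,-0.4,0,0,0]]]'

```text
clock: 5.52
tool_pos: [0.5591, 0.1242, 0.1925]
orientation: [180.0, -0.3, 36.1]
force: [0.7, -0.4, -2.4]
opening: 0.0259
gripper_force: 30.0
```

Run:
```python
from h import *
for i in range(4): ctrl.snapshot('side')
s=ctrl.get_obs(); print(s['tool_pos'],s['orientation'],s['force'],s['moment'],s['opening'])
shift([.5582,.1238,.19],[180,0,36.1],[.553,0,.22],[180,0,-20.9])
shift([.553,0,.22],[180,0,-20.9],[.552,-.124,.22],[180,0,-77])
```

```text
[0.55699734 0.12335577 0.18810766] [-1.79962005e+02  1.28343848e-01  3.60835970e+01] [-0.07506228 -0.63183184 -1.78107108] [-0.10177421 -0.02701415 -0.06123212] 0.02589058519764419
row [-7.714, 9.697, -3.0, 0.0, -0.0, 57.0]
row [4.33, 11.62, 0.0, 0.0, -0.0, 56.1]
```

In the tool's units: 9.7 cm / 30 = 0.3233, 8.5 cm / 30 = 0.2833, 56 degrees / 180 = 0.3111.

>>> send_rows --plan '[[[-0.0333,0.04,-0.0167,0,0,0.0389],[-0.0667,0.08,-0.0333,0,0,0.0778],[-0.1,0.12,-0.05,0,0,0.1167],[-0.1333,0.1633,-0.0667,0,0,0.1556],[-0.1667,0.2033,-0.0833,0,0,0.1944],[-0.2,0.2433,-0.1,0,0,0.2333],[-0.2333,0.2833,-0.1,0,0,0.2722],[-0.2567,0.3233,-0.1,0,0,0.3111]]]'

```text
clock: 6.38
tool_pos: [0.552, -0.001, 0.2185]
orientation: [179.9, 0.1, -20.3]
force: [0.2, -0.2, -1.7]
opening: 0.0262
gripper_force: 30.0
```

Run:
```python
from h import *
p=np.array([.5582,.1238,.19])+Rc([180,0,36.1]).apply([-.077,.097,-.03]);print(p)
s=ctrl.get_obs(); print(s['tool_pos'],s['orientation'],s['joint_pos'])
shift(p,[180,0,-19.9],[.552,-.124,.22],[180,0,-76.9])
```

```text
[5.53136826e-01 5.68617457e-05 2.20000000e-01]
[ 0.55195966 -0.00104689  0.21847234] [ 1.79942996e+02  9.47515488e-02 -2.02596573e+01] [ 2.02118605e+01  9.38685023e+00 -1.55920458e+01 -1.99897840e-02
 -6.51301849e+01  4.95369534e+01]
row [4.116, 11.704, 0.0, -0.0, -0.0, 57.0]
```

In the tool's units: 11.7 cm / 30 = 0.39, 1.5 cm / 30 = 0.05, 56 degrees / 180 = 0.3111.

>>> send_rows --plan '[[[0.0167,0.05,0,0,0,0.0389],[0.0333,0.1,0,0,0,0.0778],[0.05,0.15,0,0,0,0.1167],[0.0667,0.2,0,0,0,0.1556],[0.0833,0.25,0,0,0,0.1944],[0.1,0.3,0,0,0,0.2333],[0.1167,0.35,0,0,0,0.2722],[0.1367,0.39,0,0,0,0.3111]]]'

```text
clock: 7.05
tool_pos: [0.5505, -0.125, 0.218]
orientation: [179.8, 0.0, -76.3]
force: [0.0, -0.5, -1.7]
opening: 0.0259
gripper_force: 30.0
```

Run:
```python
from h import *
p=np.array([.553137,.000057,.22])+Rc([180,0,-19.9]).apply([.041,.117,0]);print(p, 'yaw -75.9')
for i in range(4): ctrl.snapshot('side')
snap('wrist','w3');snap('scene','s3')
s=ctrl.get_obs(); print(s['tool_pos'],s['orientation'],s['joint_pos'],s['force'])
a=cv2.imread('pics/w3.png');b=cv2.imread('pics/s3.png')[150:330,250:430]
cv2.imwrite('pics/c3.png',np.hstack([cv2.resize(a[0:360,140:520],(380,360)),cv2.resize(b,(360,360))]))
```

```text
[ 0.55186441 -0.12391227  0.22      ] yaw -75.9
[ 0.55127348 -0.12356754  0.21884143] [ 1.79934919e+02  2.12431593e-02 -7.57515397e+01] [ 7.20296448e+00  1.05827600e+01 -1.40516908e+01 -1.44040727e-02
 -6.54327447e+01  7.05150420e+00] [-0.25858139 -0.14277878 -2.00212828]
```

View pics/c3.png

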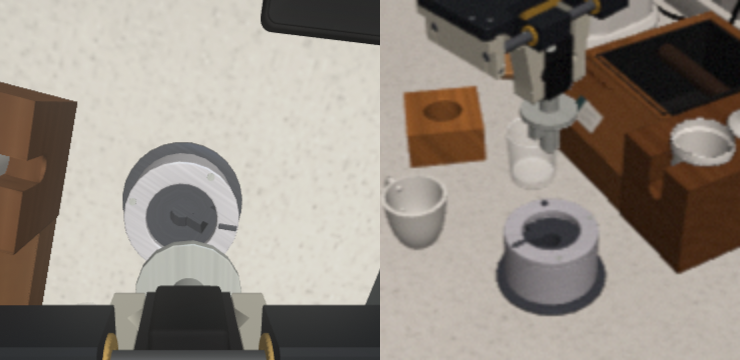

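The wrist view shows the drum top centred near crop (181,216), the bar at (228,227) and a dark shape in the mouth at (188,222), which is the bore and maybe the keyway. I'll enlarge it.

Run:
```python
from h import *
a=cv2.imread('pics/w3.png')[130:280,250:400]
a=cv2.convertScaleAbs(a,alpha=1.3)
cv2.imwrite('pics/c4.png',cv2.resize(a,None,fx=4,fy=4,interpolation=cv2.INTER_CUBIC))
```

```text
(no output)
```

View pics/c4.png

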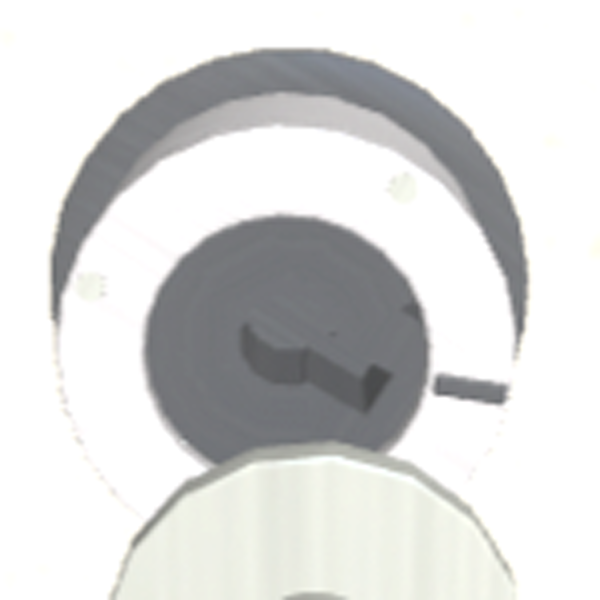

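Run:
```python
from h import *
from scipy.optimize import least_squares
f=lambda x,y,z: onz('w3',250+(x+.5)/4-.5,130+(y+.5)/4-.5,z)
M=[f(x,y,.06) for x,y in [(145,350),(430,350),(287,213),(187,450),(175,268),(398,265)]]
D=[f(x,y,.06) for x,y in [(58,340),(518,345),(287,125),(140,180),(445,185)]]
F=[f(x,y,.006) for x,y in [(287,48),(52,290),(526,290),(120,125),(455,125)]]
for X,r in ((M,.027),(D,.044),(F,.053)):
    s=least_squares(lambda c:[np.hypot(*(p[:2]-c[:2]))-c[2] for p in X],[.55,-.12,r]); print(s.x,np.abs(s.fun).max())
    s=least_squares(lambda c:[np.hypot(*(p[:2]-c[:2]))-r for p in X],[.55,-.12]); print(s.x,np.abs(s.fun).max())
c=s.x
ang=lambda p,c:(np.degrees(np.arctan2(p[1]-c[1],p[0]-c[0])),np.hypot(*(p[:2]-c[:2])))
for c in ([.552,-.1245],[.553,-.1235],s.x):
    print('bar',ang(f(471,388,.06),c),'key',ang(f(378.5,394,.046),c))
d=f(365,413,.046)-f(305,380,.046);print('kw side',np.degrees(np.arctan2(d[1],d[0])))
d=f(392,375,.046)-f(365,413,.046);print('kw end',np.degrees(np.arctan2(d[1],d[0])),np.linalg.norm(d))
d=f(505,392,.06)-f(436,383,.06);print('bar dir',np.degrees(np.arctan2(d[1],d[0])))
print('stud scene', np.degrees(np.arctan2(-.0880+.1226,.5661-.5532)))
```

```text
[ 0.55474574 -0.12066693  0.02694667] 0.00015187918406753265
[ 0.55471964 -0.12062997] 0.00015909280013813587
[ 0.55446562 -0.12033984  0.04343062] 0.000284982058347337
[ 0.55430555 -0.11965608] 0.0006161405576024792
[ 0.55513499 -0.12038547  0.05164253] 0.000910881611941014
[ 0.5547215  -0.11875015] 0.0012401982266380326
bar (np.float64(177.2954183107073), np.float64(0.03261839952283408)) key (np.float64(148.28044618046104), np.float64(0.020417670522292083))
bar (np.float64(179.08022529318615), np.float64(0.0335863935927832)) key (np.float64(152.0768042238955), np.float64(0.020788156155225876))
bar (np.float64(-173.1983740883476), np.float64(0.035553787539740894)) key (np.float64(166.06412032052586), np.float64(0.020698665026299367))
kw side 164.4057291329808
kw end -109.75327950660675 0.009459065121832368
bar dir -173.55819696871592
stud scene 69.55291651184105
```

Run:
```python
from h import *
# collar check: project expected collar top/bottom rims
for z in (.1988,.1928):
    P=[proj('w3',[.5513+.024*np.cos(t),-.1236+.024*np.sin(t),z]) for t in np.linspace(0,6.28,181)]
    P=(np.array(P)-[250,130]+.5)*4-.5; i=P[:,1].argmin(); print(z,P[i],'x range',P[:,0].min(),P[:,0].max())
shift([.55186,-.12391,.22],[180,0,-75.9],[.5553,-.1209,.131],[180,0,-98])
```

```text
0.1988 [308.9559764 449.6978686] x range 93.42579788813623 522.5095426271168
0.1928 [309.01096312 433.13539335] x range 99.68439379411666 516.4175602985929
row [-0.208, -0.407, 8.9, -0.0, -0.0, 22.1]
```

In the tool's units: 8.2 cm / 30 = 0.2733, 7.2 cm / 30 = 0.24, 22.1 degrees / 180 = 0.1228.

>>> send_rows --plan '[[[-0.0047,-0.0137,0.04,0,0,0.0278],[-0.0047,-0.0137,0.08,0,0,0.0556],[-0.0047,-0.0137,0.12,0,0,0.0833],[-0.0047,-0.0137,0.16,0,0,0.1111],[-0.0047,-0.0137,0.2,0,0,0.1228],[-0.0047,-0.0137,0.24,0,0,0.1228],[-0.0047,-0.0137,0.2733,0,0,0.1228],[-0.0047,-0.0137,0.2733,0,0,0.1228]]]'

```text
clock: 8.02
tool_pos: [0.5538, -0.1211, 0.1353]
orientation: [179.8, -0.0, -97.9]
force: [-0.3, 0.0, -2.6]
opening: 0.026
gripper_force: 30.0
```

Run:
```python
from h import *
p=np.array([.55186,-.12391,.22])+Rc([180,0,-75.9]).apply([-.0014,-.0041,.082]);print(p)
for i in range(5): ctrl.snapshot('side')
snap('scene','s5');snap('side','d5')
s=ctrl.get_obs(); print(s['tool_pos'],s['orientation'],s['force'],s['moment'])
t=s['tool_pos']
for n,f in (('scene','s5'),('side','d5')):
    print(n,'tip',proj(f,[t[0],t[1],t[2]-.064]),'collar',proj(f,[t[0],t[1],t[2]-.064+.041]))
a=cv2.imread('pics/s5.png')[190:310,270:400];b=cv2.imread('pics/d5.png')[200:320,270:400]
cv2.imwrite('pics/c5.png',np.hstack([cv2.resize(x,None,fx=3,fy=3.5,interpolation=cv2.INTER_CUBIC) for x in (a,b)]))
```

```text
[ 0.55549541 -0.12155336  0.138     ]
[ 0.55557904 -0.12163161  0.13828557] [-1.79931756e+02  1.44349319e-02 -9.79792994e+01] [ 0.53759506  0.3273018  -2.24737903] [ 0.07565378 -0.07039814 -0.04746648]
scene tip [336.03985058 258.47892202] collar [336.15688876 241.12363474]
side tip [337.50929088 265.18813868] collar [337.69797472 247.64890565]
```

View pics/c5.png

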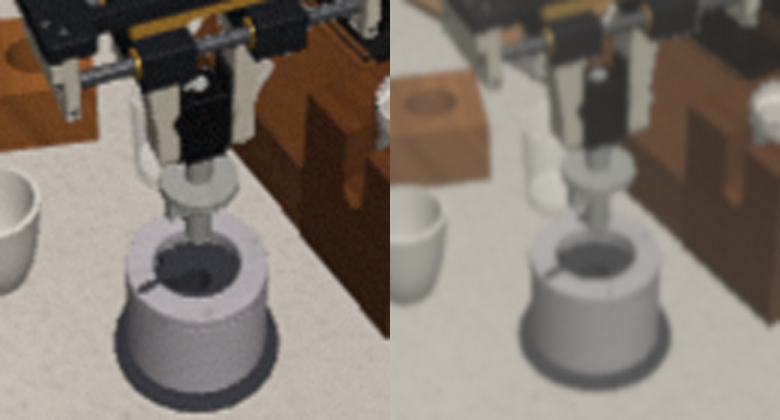

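In both views the spindle lines up with the drum axis (199 against 198.5, and 597 against 595.5 in the crops). I'm lowering it.

In the tool's units: 2.9 cm / 30 = 0.0967, 2.2 cm / 30 = 0.0733.

>>> send_rows --plan '[[[-0.0007,0.0013,0.02,0,0,0],[-0.0007,0.0013,0.04,0,0,0],[-0.0007,0.0013,0.06,0,0,0],[-0.0007,0.0013,0.0733,0,0,0],[-0.0007,0.0013,0.0833,0,0,0],[-0.0007,0.0013,0.09,0,0,0],[-0.0007,0.0013,0.0967,0,0,0],[-0.0007,0.0013,0.0967,0,0,0]]]'

```text
clock: 9.03
tool_pos: [0.5547, -0.1214, 0.1081]
orientation: [180.0, -0.0, -98.0]
force: [-0.3, 0.6, -1.7]
opening: 0.0256
gripper_force: 30.0
```

In the tool's units: 0.3 cm / 30 = 0.01, 0.25 cm / 30 = 0.0083.

>>> send_rows --plan '[[[0,0,0.0017,0,0,0],[0,0,0.0033,0,0,0],[0,0,0.005,0,0,0],[0,0,0.0067,0,0,0],[0,0,0.0083,0,0,0],[0,0,0.01,0,0,0],[0,0,0.01,0,0,0],[0,0,0.01,0,0,0]]]'

```text
clock: 9.7
tool_pos: [0.5548, -0.1214, 0.1056]
orientation: [-180.0, -0.0, -98.0]
force: [-0.4, 0.2, -1.1]
opening: 0.0259
gripper_force: 30.0
```

In the tool's units: 0.4 cm / 30 = 0.0133, 0.35 cm / 30 = 0.0117.

>>> send_rows --plan '[[[0,0,0.0023,0,0,0],[0,0,0.0047,0,0,0],[0,0,0.007,0,0,0],[0,0,0.0093,0,0,0],[0,0,0.0117,0,0,0],[0,0,0.0133,0,0,0],[0,0,0.0133,0,0,0],[0,0,0.0133,0,0,0]]]'

```text
clock: 10.37
tool_pos: [0.5548, -0.1214, 0.1015]
orientation: [180.0, -0.0, -98.0]
force: [-0.2, 0.0, -2.1]
opening: 0.0259
gripper_force: 30.0
```

In the tool's units: 0.7 cm / 30 = 0.0233, 0.6 cm / 30 = 0.02.

>>> send_rows --plan '[[[0,0,0.0033,0,0,0],[0,0,0.0067,0,0,0],[0,0,0.01,0,0,0],[0,0,0.0133,0,0,0],[0,0,0.0167,0,0,0],[0,0,0.02,0,0,0],[0,0,0.0233,0,0,0],[0,0,0.0233,0,0,0]]]'

```text
clock: 11.03
tool_pos: [0.5547, -0.1214, 0.0943]
orientation: [180.0, -0.0, -98.0]
force: [0.1, -0.4, -0.9]
opening: 0.0258
gripper_force: 30.0
```

In the tool's units: 0.55 cm / 30 = 0.0183, 0.5 cm / 30 = 0.0167.

>>> send_rows --plan '[[[0,0,0.0033,0,0,0],[0,0,0.0067,0,0,0],[0,0,0.01,0,0,0],[0,0,0.0133,0,0,0],[0,0,0.0167,0,0,0],[0,0,0.0183,0,0,0],[0,0,0.0183,0,0,0]]]'

```text
clock: 11.62
tool_pos: [0.5547, -0.1215, 0.0889]
orientation: [180.0, -0.0, -98.0]
force: [-0.3, 0.1, -1.5]
opening: 0.0258
gripper_force: 30.0
```

>>> send_rows --plan '[[[0,0,0.001,0,0,0],[0,0,0.002,0,0,0],[0,0,0.003,0,0,0],[0,0,0.0033,0,0,0],[0,0,0.0033,0,0,0]]]'

```text
clock: 12.03
tool_pos: [0.5548, -0.1214, 0.0881]
orientation: [-180.0, -0.0, -98.0]
force: [0.0, 0.4, -2.6]
opening: 0.0258
gripper_force: 30.0
```

In the tool's units: 0.08 cm / 30 = 0.0027, 0.06 cm / 30 = 0.002.

>>> send_rows --plan '[[[0,0,0.001,0,0,0],[0,0,0.002,0,0,0],[0,0,0.0027,0,0,0],[0,0,0.0027,0,0,0]]]'

```text
clock: 12.37
tool_pos: [0.5548, -0.1214, 0.0874]
orientation: [-180.0, -0.0, -98.0]
force: [-1.0, 1.4, 0.3]
opening: 0.026
gripper_force: 30.0
```

In the tool's units: 0.05 cm / 30 = 0.0017, 0.03 cm / 30 = 0.001.

>>> send_rows --plan '[[[0,0,0.001,0,0,0],[0,0,0.0017,0,0,0],[0,0,0.0017,0,0,0],[0,0,0.0017,0,0,0]]]'

```text
clock: 12.7
tool_pos: [0.555, -0.1215, 0.0873]
orientation: [-180.0, -0.0, -98.0]
force: [-3.0, 0.5, 5.0]
opening: 0.0258
gripper_force: 30.0
```

Contact at TCP z ≈ 0.0873: the key is resting on the carrier. I'll ease off slightly and turn clockwise.

In the tool's units: -0.02 cm / 30 = -0.0007, 4 degrees / 180 = 0.0222.

>>> send_rows --plan '[[[0,0,-0.0007,0,0,0],[0,0,-0.0007,0,0,0.0039],[0,0,-0.0007,0,0,0.0078],[0,0,-0.0007,0,0,0.0117],[0,0,-0.0007,0,0,0.0156],[0,0,-0.0007,0,0,0.0194],[0,0,-0.0007,0,0,0.0222],[0,0,-0.0007,0,0,0.0222]]]'

```text
clock: 13.37
tool_pos: [0.5552, -0.1216, 0.0872]
orientation: [-180.0, -0.0, -102.0]
force: [-0.7, -1.0, 5.1]
opening: 0.0258
gripper_force: 30.0
```

```bash
python3 -c "
from h import *
s=ctrl.get_obs();print(s['tool_pos'],s['orientation'],s['force'],s['moment'])"
```

```text
[ 0.55518717 -0.12155792  0.08718069] [-1.79956432e+02 -3.16937165e-03 -1.02034195e+02] [-0.74168609 -0.98255802  5.10577377] [-0.50465128  0.06085491  0.04257854]
```

In the tool's units: -0.02 cm / 30 = -0.0007, 2.5 degrees / 180 = 0.0139.

>>> send_rows --plan '[[[0,0,-0.0007,0,0,0],[0,0,-0.0007,0,0,0.0028],[0,0,-0.0007,0,0,0.0056],[0,0,-0.0007,0,0,0.0083],[0,0,-0.0007,0,0,0.0111],[0,0,-0.0007,0,0,0.0139],[0,0,-0.0007,0,0,0.0139]]]'

```text
clock: 13.95
tool_pos: [0.5547, -0.1213, 0.087]
orientation: [180.0, 0.0, -104.6]
force: [1.6, -0.8, 2.0]
opening: 0.0259
gripper_force: 30.0
```

In the tool's units: 0.01 cm / 30 = 0.0003, 2.5 degrees / 180 = 0.0139.

>>> send_rows --plan '[[[0,0,0.0003,0,0,0.0028],[0,0,0.0003,0,0,0.0056],[0,0,0.0003,0,0,0.0083],[0,0,0.0003,0,0,0.0111],[0,0,0.0003,0,0,0.0139],[0,0,0.0003,0,0,0.0167],[0,0,0.0003,0,0,0.0167]]]'

```text
clock: 14.53
tool_pos: [0.5545, -0.1214, 0.0869]
orientation: [180.0, -0.0, -107.5]
force: [1.5, 0.6, -1.5]
opening: 0.0256
gripper_force: 30.0
```

The contact force has gone, so the key is probably over the keyway. I'll probe down.

In the tool's units: 0.09 cm / 30 = 0.003, 0.06 cm / 30 = 0.002.

>>> send_rows --plan '[[[0,0,0.001,0,0,0],[0,0,0.002,0,0,0],[0,0,0.003,0,0,0],[0,0,0.003,0,0,0],[0,0,0.003,0,0,0]]]'

```text
clock: 14.95
tool_pos: [0.5547, -0.1215, 0.0861]
orientation: [180.0, -0.0, -107.5]
force: [0.4, -0.3, -2.2]
opening: 0.026
gripper_force: 30.0
```

In the tool's units: 0.35 cm / 30 = 0.0117, 0.3 cm / 30 = 0.01, 1.5 degrees / 180 = 0.0083.

>>> send_rows --plan '[[[0,0,0.0017,0,0,0.0028],[0,0,0.0033,0,0,0.0056],[0,0,0.005,0,0,0.0083],[0,0,0.0067,0,0,0.0083],[0,0,0.0083,0,0,0.0083],[0,0,0.01,0,0,0.0083],[0,0,0.0117,0,0,0.0083],[0,0,0.0117,0,0,0.0083]]]'

```text
clock: 15.62
tool_pos: [0.5547, -0.1214, 0.0825]
orientation: [180.0, -0.0, -109.0]
force: [0.5, -0.2, -2.2]
opening: 0.0259
gripper_force: 30.0
```

In the tool's units: 0.5 cm / 30 = 0.0167, 0.42 cm / 30 = 0.014.

>>> send_rows --plan '[[[0,0,0.0023,0,0,0],[0,0,0.0047,0,0,0],[0,0,0.007,0,0,0],[0,0,0.0093,0,0,0],[0,0,0.0117,0,0,0],[0,0,0.014,0,0,0],[0,0,0.0167,0,0,0],[0,0,0.0167,0,0,0]]]'

```text
clock: 16.28
tool_pos: [0.5547, -0.1214, 0.0775]
orientation: [180.0, -0.0, -109.0]
force: [-0.1, -0.1, -1.7]
opening: 0.026
gripper_force: 30.0
```

Sliding in freely. Home should be at TCP z ≈ 0.0713.

In the tool's units: 0.56 cm / 30 = 0.0187, 0.53 cm / 30 = 0.0177.

>>> send_rows --plan '[[[0,0,0.0033,0,0,0],[0,0,0.0067,0,0,0],[0,0,0.01,0,0,0],[0,0,0.0133,0,0,0],[0,0,0.016,0,0,0],[0,0,0.0177,0,0,0],[0,0,0.0187,0,0,0],[0,0,0.0187,0,0,0]]]'

```text
clock: 16.95
tool_pos: [0.5548, -0.1214, 0.072]
orientation: [180.0, -0.0, -109.0]
force: [-1.0, -1.0, -2.0]
opening: 0.0258
gripper_force: 30.0
```

In the tool's units: 0.06 cm / 30 = 0.002, 0.04 cm / 30 = 0.0013.

>>> send_rows --plan '[[[0,0,0.0007,0,0,0],[0,0,0.0013,0,0,0],[0,0,0.002,0,0,0],[0,0,0.002,0,0,0]]]'

```text
clock: 17.28
tool_pos: [0.5548, -0.1214, 0.0715]
orientation: [-180.0, -0.0, -109.0]
force: [-1.0, -0.3, -0.5]
opening: 0.026
gripper_force: 30.0
```

In the tool's units: 0.02 cm / 30 = 0.0007, 20 degrees / 180 = 0.1111.

>>> send_rows --plan '[[[0,0,0.0007,0,0,0.0111],[0,0,0.0007,0,0,0.0278],[0,0,0.0007,0,0,0.0444],[0,0,0.0007,0,0,0.0611],[0,0,0.0007,0,0,0.0778],[0,0,0.0007,0,0,0.0944],[0,0,0.0007,0,0,0.1111],[0,0,0.0007,0,0,0.1111]]]'

```text
clock: 17.95
tool_pos: [0.5546, -0.1215, 0.0715]
orientation: [180.0, -0.0, -129.1]
force: [-1.2, 0.5, 1.7]
opening: 0.0258
gripper_force: 30.0
```

```bash
python3 -c "
from h import *
s=ctrl.get_obs();print(s['tool_pos'],s['orientation'],s['force'],s['moment'])"
```

```text
[ 0.55457878 -0.12145697  0.07153235] [ 1.79992104e+02 -1.07616219e-02 -1.29125525e+02] [-1.17201795  0.50336944  1.72112288] [ 0.31054825  0.53904842 -0.00586437]
```

In the tool's units: 32 degrees / 180 = 0.1778.

>>> send_rows --plan '[[[0,0,0,0,0,0.0222],[0,0,0,0,0,0.0444],[0,0,0,0,0,0.0667],[0,0,0,0,0,0.0889],[0,0,0,0,0,0.1111],[0,0,0,0,0,0.1333],[0,0,0,0,0,0.1556],[0,0,0,0,0,0.1778]]]'

```text
clock: 18.62
tool_pos: [0.5542, -0.121, 0.0715]
orientation: [180.0, -0.0, -161.1]
force: [-4.3, 5.0, 5.1]
opening: 0.0257
gripper_force: 30.0
```

```bash
python3 -c "
from h import *
s=ctrl.get_obs();print(s['tool_pos'],s['orientation'],s['force'],s['moment'])"
```

```text
[ 0.55422338 -0.12100492  0.07152508] [ 1.79959441e+02 -3.42802368e-02 -1.61076905e+02] [-4.33744081  5.00382351  5.12458445] [1.75303346 1.41001855 0.09317173]
```

In the tool's units: 24 degrees / 180 = 0.1333.

>>> send_rows --plan '[[[0,0,0,0,0,0.0167],[0,0,0,0,0,0.0333],[0,0,0,0,0,0.05],[0,0,0,0,0,0.0667],[0,0,0,0,0,0.0833],[0,0,0,0,0,0.1],[0,0,0,0,0,0.1167],[0,0,0,0,0,0.1333]]]'

```text
clock: 19.28
tool_pos: [0.5541, -0.1206, 0.0715]
orientation: [179.9, -0.1, 175.0]
force: [-5.5, 6.8, 5.9]
opening: 0.0256
gripper_force: 30.0
```

```bash
python3 -c "
from h import *
s=ctrl.get_obs();print(s['tool_pos'],s['orientation'],s['force'],s['moment'])"
```

```text
[ 0.55414445 -0.12058473  0.07154632] [ 1.79948815e+02 -5.19235196e-02  1.74970468e+02] [-5.54803626  6.80364646  5.86816284] [2.64935507 1.61410358 0.10144266]
```

In the tool's units: 0.05 cm / 30 = 0.0017, 0.04 cm / 30 = 0.0013, 5.5 degrees / 180 = 0.0306.

>>> send_rows --plan '[[[0.001,0.0013,-0.0003,0,0,0],[0.0013,0.0017,-0.0007,0,0,0.0056],[0.0013,0.0017,-0.0007,0,0,0.0139],[0.0013,0.0017,-0.0007,0,0,0.0222],[0.0013,0.0017,-0.0007,0,0,0.0306],[0.0013,0.0017,-0.0007,0,0,0.0389],[0.0013,0.0017,-0.0007,0,0,0.0472],[0.0013,0.0017,-0.0007,0,0,0.0556]]]'

```text
clock: 19.95
tool_pos: [0.5542, -0.1204, 0.0716]
orientation: [180.0, -0.0, 165.0]
force: [-2.6, 4.7, 3.4]
opening: 0.0255
gripper_force: 30.0
```

```bash
python3 -c "
from h import *
s=ctrl.get_obs();print(s['tool_pos'],s['orientation'],s['force'],s['moment'])"
```

```text
[ 0.55415719 -0.12039766  0.07155134] [ 1.79971244e+02 -2.93115929e-02  1.64991197e+02] [-2.6336824   4.72229194  3.37528488] [2.05518079 1.09685616 0.0754525 ]
```

In the tool's units: 0.03 cm / 30 = 0.001, 0.02 cm / 30 = 0.0007, 3.5 degrees / 180 = 0.0194.

>>> send_rows --plan '[[[0,0.0007,0,0,0,0.0039],[0,0.001,0,0,0,0.0078],[0,0.001,0,0,0,0.0117],[0,0.001,0,0,0,0.0156],[0,0.001,0,0,0,0.0194]]]'

```text
clock: 20.37
tool_pos: [0.5542, -0.1203, 0.0715]
orientation: [180.0, -0.0, 161.5]
force: [-2.9, 5.2, 4.0]
opening: 0.0256
gripper_force: 30.0
```

```bash
cat > st.py <<'E'
from h import *
s=ctrl.get_obs();print(s['tool_pos'].round(4),s['orientation'].round(2),s['force'].round(1),s['moment'].round(3))
E
python3 st.py
```

```text
[ 0.5542 -0.1203  0.0715] [ 1.7999e+02 -4.0000e-02  1.6152e+02] [-2.9  5.2  4. ] [1.721 1.22  0.09 ]
```

In the tool's units: 1.5 degrees / 180 = 0.0083.

>>> send_rows --plan '[[[0,0,0,0,0,0.0028],[0,0,0,0,0,0.0056],[0,0,0,0,0,0.0083]]]'

```text
clock: 20.62
tool_pos: [0.5542, -0.1203, 0.0715]
orientation: [180.0, -0.0, 160.0]
force: [-3.5, 3.8, 3.7]
opening: 0.0262
gripper_force: 30.0
```

```bash
python3 st.py
```

```text
[ 0.5542 -0.1203  0.0715] [ 1.7999e+02 -4.0000e-02  1.6003e+02] [-3.5  3.8  3.7] [1.793 1.201 0.052]
```

In the tool's units: 2 degrees / 180 = 0.0111.

>>> send_rows --plan '[[[0,0,0,0,0,0.0028],[0,0,0,0,0,0.0056],[0,0,0,0,0,0.0083],[0,0,0,0,0,0.0111]]]'

```text
clock: 20.95
tool_pos: [0.5542, -0.1203, 0.0716]
orientation: [180.0, -0.0, 158.0]
force: [-4.6, 4.1, 4.2]
opening: 0.0258
gripper_force: 30.0
```

```bash
python3 st.py
```

```text
[ 0.5542 -0.1203  0.0716] [ 1.7999e+02 -3.0000e-02  1.5803e+02] [-4.6  4.1  4.2] [1.864 1.176 0.146]
```

In the tool's units: 1.5 degrees / 180 = 0.0083.

>>> send_rows --plan '[[[0,0,0,0,0,0.0028],[0,0,0,0,0,0.0056],[0,0,0,0,0,0.0083]]]'

```text
clock: 21.2
tool_pos: [0.5542, -0.1202, 0.0715]
orientation: [180.0, -0.0, 156.5]
force: [-4.3, 5.3, 3.8]
opening: 0.0261
gripper_force: 30.0
```

```bash
python3 st.py
```

```text
[ 0.5542 -0.1202  0.0715] [ 1.7999e+02 -4.0000e-02  1.5654e+02] [-4.3  5.3  3.8] [2.022 1.259 0.213]
```

In the tool's units: 0.3 degrees / 180 = 0.0017.

>>> send_rows --plan '[[[0,0,0,0,0,0.0017],[0,0,0,0,0,0.0017]]]'

```text
clock: 21.37
tool_pos: [0.5542, -0.1202, 0.0716]
orientation: [180.0, -0.0, 156.3]
force: [-4.1, 5.2, 4.4]
opening: 0.0258
gripper_force: 30.0
```

```bash
python3 st.py
```

```text
[ 0.5542 -0.1202  0.0716] [ 1.7999e+02 -4.0000e-02  1.5625e+02] [-4.1  5.2  4.4] [2.012 1.222 0.258]
```

The moment has risen to 0.26 N·m at key ≈ 66°, so it's at the stop. I'll relax slightly and release.

In the tool's units: -0.02 cm / 30 = -0.0007, -0.8 degrees / 180 = -0.0044.

>>> send_rows --plan '[[[0,0,-0.0007,0,0,-0.0044],[0,0,-0.0007,0,0,-0.0044]]]'

```text
clock: 21.53
tool_pos: [0.5542, -0.1204, 0.0716]
orientation: [180.0, -0.0, 157.1]
force: [-3.7, 4.3, 1.7]
opening: 0.0259
gripper_force: 30.0
```

>>> send_rows --plan '[[[0,0,0,0,0,0],[0,0,0,0,0,0],[0,0,0,0,0,0],[0,0,0,0,0,0],[0,0,0,0,0,0],[0,0,0,0,0,0],[0,0,0,0,0,0],[0,0,0,0,0,0]]]' --fingers 0.55

```text
clock: 22.2
tool_pos: [0.5546, -0.1206, 0.0717]
orientation: [-180.0, 0.0, 157.0]
force: [0.1, -0.3, -0.3]
opening: 0.0483
gripper_force: 0.0
```

In the tool's units: -13 cm / 30 = -0.4333, -11 cm / 30 = -0.3667.

>>> send_rows --plan '[[[0,0,-0.0167,0,0,0],[0,0,-0.05,0,0,0],[0,0,-0.1,0,0,0],[0,0,-0.1667,0,0,0],[0,0,-0.2333,0,0,0],[0,0,-0.3,0,0,0],[0,0,-0.3667,0,0,0],[0,0,-0.4333,0,0,0]]]'

```text
clock: 22.87
tool_pos: [0.5545, -0.1207, 0.2039]
orientation: [180.0, 0.1, 157.0]
force: [0.7, 0.4, 0.0]
opening: 0.0481
gripper_force: 0.0
```

Run:
```python
from h import *
for i in range(5): ctrl.snapshot('side')
snap('wrist','w9');snap('scene','s9');s=ctrl.get_obs();print(s['tool_pos'],s['orientation'])
a=cv2.imread('pics/w9.png')[60:360,160:500];b=cv2.imread('pics/s9.png')[190:310,270:406]
cv2.imwrite('pics/c9.png',np.hstack([cv2.resize(a,(453,400)),cv2.resize(b,(340,400))[:,:340]]))
```

```text
[ 0.55397821 -0.12059266  0.20108485] [-1.79974985e+02 -6.48792097e-02  1.56998813e+02]
```

View pics/c9.png

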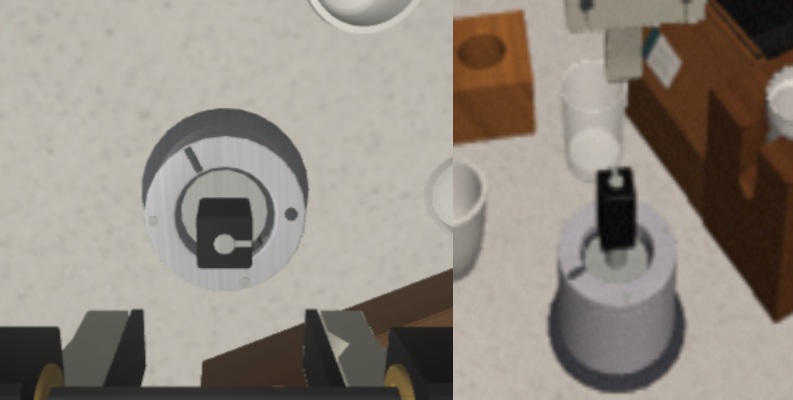

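The mark runs from (225,244) to (252,243) and the stud lies straight right of the drum axis at (291,214). The key therefore points at the stud, the collar is sunk in the mouth, and the gripper is clear. I'm handing in.

```bash
python3 -c "
from plant import ctrl
print(ctrl.close_job())"
```

```text
the job is handed in; nothing more can be done
None
```

The spindle is fully home in the grinder, turned clockwise to the stop with its key at the stud, and released; I handed the job in at about 23 s, but no verdict came back.

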